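# Lift a tacky print off the printer with self-closing tweezers

## Robot

A 7-joint arm with a two-finger parallel gripper is mounted at the origin on the work surface. World frame = base frame: x ahead of the robot, y to its left, z up, the work surface at z = 0. Lengths are in m, angles in rad, forces in N, time in s.
With the tool pointing down it reaches from about 0.4 to 0.875 m from the base axis. Payload 19.3 kg.
Tool frame: the origin (TCP) lies midway between the tips of the shut fingers; the grasp point (between the pads) lies 19 mm behind it; z points along the fingers, y is the direction in which the jaws open and shut (so a half turn about z gives the same grasp; the last joint's range is limited). The gripper opens to 85 mm and grips with 20 to 120 N. Pads are 22 mm wide; open, the fingers measure 114 mm over their backs; the gripper's body (76 mm by 85 mm) begins 54 mm behind the grasp point. The pads swing forward as they close: fully open they stand 13 mm farther back than shut.
Start: joints at [1.234, 0.521, -0.036, 1.599, 0.021, 1.021, -0.113], TCP at [0.165, -0.603, 0.231] pointing down, gripper open.
Joint ranges: [-2.91, 2.91], [-0.3, 2.13], [-1.5, 1.42], [0.17, 2.43], [-1.26, 4.41], [0.16, 1.93], [-2.52, 2.52]. Speed limits (rad/s): [1.89, 1.89, 2.39, 2.39, 3.01, 3.01, 3.01].

## Interface

Orientations are given as [roll, pitch, yaw] about the fixed x, y, z axes, in that order (R = Rz(yaw) Ry(pitch) Rx(roll)).
In Python, from workcell import bot, eyes gives the robot as it stands. The module is installed in compiled form; this text tells all that it offers.
- The arm moves only by the shell command python3 -m jog 'ROWS' [FORCE]. ROWS is JSON, a list of rows, each an object with "delta_pos": the shift along the world's x, y, z in mm, a list of three; "spin": the turn about the world's z in rad; "claw": the closure, from 0 (fully open) to 1 (shut). In form: [{"delta_pos": [tx, ty, tz], "spin": spin, "claw": claw}, ...]. A call has 1 to 8 rows; each row is the pose to reach, as a shift and turn from the pose measured when the call began; what a row does not reach only later rows make up. A row lasts 1/10 s, in which the tool goes at most 50 mm and 8.59 degrees, less where a joint would pass 70% of its speed; a pose out of reach is approached as far as the arm can. A call with a gripper value outside its range is refused whole. The fingers move at their own pace and stop on an object; FORCE is the grip in N (left out, the last holds). Time passes only in rows, so rows that repeat a pose let the fingers close. It gives the time, the measured TCP pose, the force and the opening at its end, in the units of the state.
- bot.observe(): the state, without advancing time (a new reading comes with each control period).
- eyes.grab_frame(name): name is "scene" or "top"; returns the picture (400x640x3 uint8, blue, green, red); there is no depth.
- eyes.camera_params(name): a dict with "fx", "fy", "cx", "cy" (pixels), "origin" and "attitude" of the camera in the world. Camera axes: x right, y up, looking along -z (the intrinsics and any distortion apply to the point x, -y, -z); pixel columns grow to the right and rows downward; lengths in m; the calibration is good to about 2 mm. A picture is of the moment at which its call begins. camera_params takes no time and is no camera call.
- bot.job_done(): hands the job in, once; it reports no verdict.
The state is a dict: "clock": time; "qpos": joint angles; "qd": joint speeds; "joint_efforts": joint torques, N m; "position": TCP position; "tool_rot": TCP orientation; "force": force on the tool from outside, world axes, zero at the start; "moment": the same for the moment, N m; "grip_width": finger opening in m.
Only numpy, scipy, OpenCV 4.12 (cv2) and the standard library are available. Lean on these libraries where they do the work, as an engineer would, in place of code of your own. Each camera call takes 0.05 s, during which the arm holds its last target. There are 200 camera calls.

## Task

The bracket on the printer bed is freshly printed and still tacky, so only the self-closing tweezers may touch it, never the robot. Take the tweezers from the fork stand (they come out towards the robot), squeeze their handles to open the jaws, put the jaws around the bracket's upright web, under the printer's beam where only a slanted reach fits, and let go so that they grip it. Then use the tweezers, whose yoke is the place to hold them without opening the jaws, to move the bracket to the aluminium tray, set it down gently and upright inside, and leave the tweezers clipped on it, without bumping the printer or moving the other things about.

Things in the scene. Friction and masses are not known exactly. Their poses are not given: they have to be found in the camera images.
- yoke (a point): Steel yoke at the upper end of the tweezers: a block 18 (x) x 40 (y) x 16 mm (z), this point at its centre. Both arms hinge here. Gripping the yoke's two ends (40 mm apart along y) does not open the jaws: carry by it. x points out of the tweezers' plane (away from the robot at yaw 0), handles and jaws move along y, z is up.
- tweezers: The self-closing tweezers (70 g), 132 mm from yoke centre down to the jaw tips (-z); origin and axes as the yoke's. They hang upright in the stand, jaws down. The arms cross over below the handles, so squeezing the handles together along y opens the jaws and a spring closes them.
- handles (a point): Midway between the two black handle pads, 38 mm below the yoke's centre; axes as the yoke's. Pads 18 mm along x, 22 mm tall, centred at this height; 55 mm apart over their outsides at rest, 52 mm when gripping the web, 42 mm squeezed fully against the stop (about 15 to 24 N on each), where they are parallel: squeeze them fully.
- jaws (a point): Midway between the two flat steel jaws, 116 mm below the yoke's centre; axes as the yoke's. Each jaw is 18 mm along x, 32 mm tall (16 mm above and below this point) and 6 mm thick. Fully squeezed, their gap here is about 39 mm; released on an 8 mm web they press with about 5 N each.
- squeeze (a joint): Angle of each tweezers arm: 0 closed on nothing, 0.034 gripping the 8 mm web, 0.17 rad fully squeezed (jaws wide open).
- jaw_left: Tweezers arm whose handle pad is on the +y side and whose jaw is on the -y side; origin at the yoke's centre.
- jaw_right: The other tweezers arm, its mirror image; origin at the yoke's centre.
- stand: Fixed fork stand; origin on the table under the hanging yoke. The yoke rests on two level prongs (8 mm wide, 6 mm high, 16.5 mm either side of the middle, tops 165 mm above the table) that run along x from -8 to +64 mm. Two thin posts at x = +67, y = +/-42 mm; foot plate 10 mm. To take the tweezers out, lift them 4 to 8 mm (higher, the handles meet the prongs), draw them 40 mm to -x, then go up.
- web_center (a point): Centre of the bracket's upright web, 60 mm long (x) x 8 mm thick (y) x 55 mm tall (z up); 39.5 mm above the bracket's underside, 27.5 mm below the web's top.
- bracket: Black plastic bracket, about 140 g, loose on the printer bed; origin at the centre of its underside, axes as the web's. Foot 70 x 60 x 12 mm; the web stands on it; two small gussets near the +x end reach 30 mm above the underside.
- beam_edge (a point): Lower front edge, at mid-length, of the printer's fixed beam, 335 mm above the table; the beam is 340 mm long (y), 40 mm high and reaches 40 mm from this edge along +x. It hangs over the web, so a gripper pointing straight down does not fit; one leaning back to the robot (fingers forward and down, 30 to 45 degrees from vertical) does.
- bed_center (a point): Centre of the printer's square bed surface (220 x 220 mm), 50 mm above the table; x points away from the robot, y along the beam. Two uprights (30 mm wide) stand at y = +/-175 mm, x = 10 to 50 mm, joined by a crossbar at the top, 475 mm above the table.
- printer: The printer (fixed); origin on the table under the bed's centre, axes as the bed's.
- tray_in (a point): Centre of the aluminium tray's inner floor, 4 mm above the table. The tray is fixed, 160 (x) x 150 (y) mm outside, walls 4 mm thick and 25 mm high; axes of the tray.
- tray: The tray; origin at the centre of its underside.
- gear: Bystander: black printed gear, 52 mm across, 18 mm high, lying on the bed.
- scraper: Bystander: scraper 160 mm long lying on the table; origin at its underside.
- driver: Bystander: screwdriver 160 mm long lying on the table.
- washbottle: Bystander: white bottle, 64 mm across, 170 mm tall.
- canister: Bystander: grey jar, 72 mm across, 110 mm tall.
- caliper: Bystander: caliper 170 mm long lying on the table.
Things that resemble listed ones, but are neither listed nor needed, are in the scene too. Leave any pink look-alike of the stand alone. Leave any pink look-alike of the tweezers alone.

How it is judged:
By the outcome, as a careful person would: the job done as asked, in the order asked, and still so for the second after the job is handed in, with the robot touching nothing.
It also fails if it takes over 53 s, if anything falls off the work surface, if the arm or the gripper's body presses on something with over 40 N, if the wrist force passes 120 N, or if a joint passes its speed limit or range.

## Working session

There is one attempt and no reset: what is moved stays moved. The work goes in short steps, Python scripts to look and compute and a shell command to move; the robot and the scene stay as the last step left them, time stands still between calls to the robot, and variables do not carry over. Pictures are saved under pics/ and viewed, about 8 in all and at most 12, crops included, and the job is handed in when it is done.

```bash
mkdir -p pics
cat > h.py <<'E'
import numpy as np, cv2
from workcell import bot, eyes
from scipy.spatial.transform import Rotation as R
def cam(n):
    p=eyes.camera_params(n); return p
E
python3 - <<'E'
from h import *
print(bot.observe())
for n in("scene","top"):
    print(n,cam(n)); cv2.imwrite(f"pics/{n}0.png",eyes.grab_frame(n))
E
```

```text
{'clock': 0.0, 'qpos': array([ 1.23381786,  0.52202182, -0.03633491,  1.59999572,  0.02118587,
        1.02109708, -0.11280132]), 'qd': array([-0.00135528, -0.00011273,  0.00165885,  0.00133488, -0.00111148,
       -0.0001423 ,  0.00014165]), 'joint_efforts': array([ 1.76764638e-05, -9.27126217e+01,  1.98003799e+00, -3.69941711e+01,
        1.77724549e-02,  8.26149277e-03, -2.65100283e-05]), 'position': array([ 0.16465022, -0.60257562,  0.23072518]), 'tool_rot': array([-3.14045695e+00,  6.52873190e-05,  2.66766112e-01]), 'force': array([ 0.19805139, -0.02356415, -0.21596055]), 'moment': array([-0.06598669, -0.01635247,  0.02978429]), 'grip_width': 0.0853181645888283}
scene {'fx': 475.86430016301375, 'fy': 475.86430016301375, 'cx': 323.8820243658068, 'cy': 195.8342041470667, 'origin': array([0.10219854, 0.52253235, 1.24892642]), 'attitude': array([ 0.55738254,  0.00945636, -2.488226  ])}
top {'fx': 497.97960829999425, 'fy': 497.97960829999425, 'cx': 329.0105514379274, 'cy': 205.68559394166098, 'origin': array([ 0.32679215, -0.00712363,  1.88602623]), 'attitude': array([ 0.11674706,  0.00825959, -1.5549025 ])}
```

View pics/scene0.png

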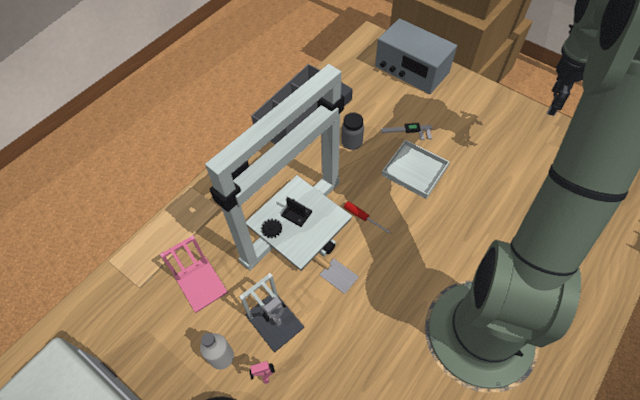

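View pics/top0.png

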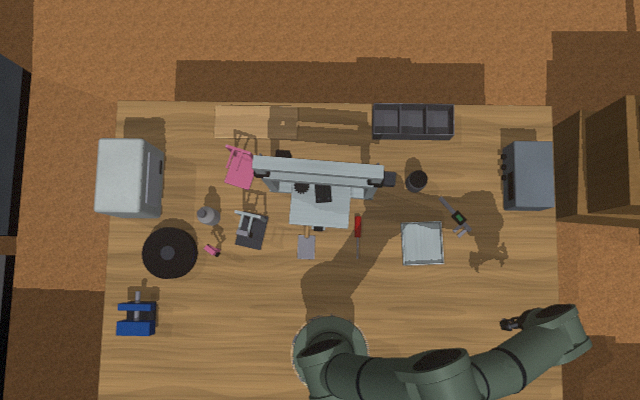

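```bash
cat >> h.py <<'E'
def ray(n,u,v):
    p=cam(n); A=R.from_euler('xyz',p['attitude']).as_matrix()
    d=A@np.array([(u-p['cx'])/p['fx'],-(v-p['cy'])/p['fy'],-1.]); return np.array(p['origin']),d
def onz(n,u,v,z):
    o,d=ray(n,u,v); return o+d*(z-o[2])/d[2]
def proj(n,P):
    p=cam(n); A=R.from_euler('xyz',p['attitude']).as_matrix()
    c=A.T@(np.asarray(P,float)-p['origin']); return np.array([p['cx']+p['fx']*c[0]/-c[2],p['cy']+p['fy']*c[1]/c[2]])
def crop(src,u0,v0,u1,v1,k,out):
    im=cv2.imread(src) if isinstance(src,str) else src
    cv2.imwrite(out,cv2.resize(im[v0:v1,u0:u1],None,fx=k,fy=k,interpolation=cv2.INTER_CUBIC))
E
python3 - <<'E'
from h import *
print(proj('top',bot.observe()['position']),proj('scene',bot.observe()['position']))
crop("pics/scene0.png",230,170,360,350,3.3,"pics/s1.png")
crop("pics/top0.png",225,150,455,275,3.4,"pics/t1.png")
E
```

```text
[515.55156792 317.22447926] [550.60414393 106.03350262]
```

View pics/s1.png

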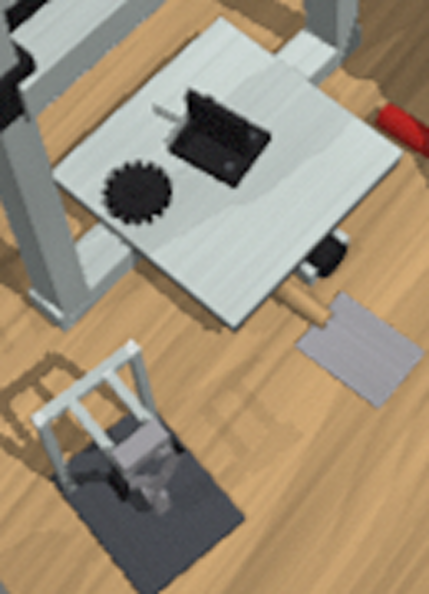

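View pics/t1.png

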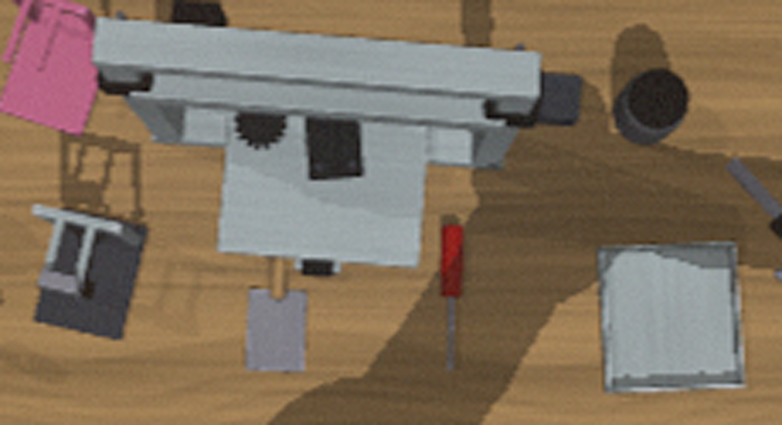

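Run:
```python
from h import *
np.set_printoptions(precision=4,suppress=True)
S=lambda u,v,z: onz('scene',230+u/3.3,170+v/3.3,z)[:2]
T=lambda u,v,z: onz('top',225+u/3.4,150+v/3.4,z)[:2]
def show(n,f,l,z): print(n,[tuple(f(u,v,z).round(4)) for u,v in l])
show('bed S',S,[(222,17),(400,154),(235,327),(55,173)],.05)
show('bed T',T,[(218,249),(418,266)],.05)
show('plate S',S,[(243,518),(150,592)],.01)
show('plate T',T,[(147,227),(122,338),(35,320)],.01)
show('yoketop S',S,[(141,449)],.181); show('yoketop T',T,[(61,283)],.181)
show('foot S',S,[(235,187),(270,135),(168,145)],.062)
show('foot T',T,[(310,179),(363,176)],.062)
show('webtop S',S,[(187,90),(271,131)],.117)
show('tray T',T,[(599,248),(737,242),(745,384),(607,390)],.025)
show('beam front-low edge T?',T,[(130,93),(505,122)],.335)
show('beam front-up edge T?',T,[(95,62),(540,88)],.475)
```

```text
bed S [(np.float64(0.6755), np.float64(-0.0741)), (np.float64(0.4594), np.float64(-0.0553)), (np.float64(0.4723), np.float64(0.1588)), (np.float64(0.6878), np.float64(0.1414))]
bed T [(np.float64(0.4743), np.float64(0.158)), (np.float64(0.4591), np.float64(-0.0597))]
plate S [(np.float64(0.3772), np.float64(0.2698)), (np.float64(0.3985), np.float64(0.3585))]
plate T [(np.float64(0.5009), np.float64(0.2413)), (np.float64(0.3773), np.float64(0.2653)), (np.float64(0.3956), np.float64(0.3624))]
yoketop S [(np.float64(0.4266), np.float64(0.3101))]
yoketop T [(np.float64(0.427), np.float64(0.3038))]
foot S [(np.float64(0.5495), np.float64(0.0621)), (np.float64(0.5575), np.float64(0.0035)), (np.float64(0.6221), np.float64(0.0651))]
foot T [(np.float64(0.551), np.float64(0.0589)), (np.float64(0.5552), np.float64(0.0014))]
webtop S [(np.float64(0.6198), np.float64(0.0354)), (np.float64(0.5381), np.float64(0.024))]
tray T [(np.float64(0.4838), np.float64(-0.2594)), (np.float64(0.4927), np.float64(-0.4111)), (np.float64(0.3376), np.float64(-0.4182)), (np.float64(0.3287), np.float64(-0.268))]
beam front-low edge T? [(np.float64(0.5955), np.float64(0.2179)), (np.float64(0.5733), np.float64(-0.1306))]
beam front-up edge T? [(np.float64(0.5975), np.float64(0.2281)), (np.float64(0.5806), np.float64(-0.1488))]
```

```bash
python3 -m jog '[{"delta_pos":[0,0,40],"spin":0.14,"claw":0},{"delta_pos":[0,0,80],"spin":0.28,"claw":0}]'; python3 -c "
from h import *
s=bot.observe();print(s['qpos'].round(3),s['position'],s['tool_rot'])"
```

```text
clock: 0.3
position: [0.1645, -0.6019, 0.3108]
tool_rot: [-3.138, -0.0, 0.552]
force: [0.5, 0.7, 1.6]
grip_width: 0.0855
[ 1.277  0.456 -0.101  1.497  0.048  1.196  0.15 ] [ 0.16453031 -0.60192175  0.31078065] [-3.13773956e+00 -3.34023219e-04  5.52389002e-01]
```

```bash
python3 -m jog '[{"delta_pos":[0,0,30],"spin":0.145,"claw":0},{"delta_pos":[0,0,60],"spin":0.29,"claw":0},{"delta_pos":[0,0,90],"spin":0.435,"claw":0},{"delta_pos":[0,0,120],"spin":0.58,"claw":0},{"delta_pos":[0,0,150],"spin":0.725,"claw":0},{"delta_pos":[0,0,180],"spin":0.87,"claw":0},{"delta_pos":[0,0,210],"spin":1.015,"claw":0},{"delta_pos":[0,0,240],"spin":1.16,"claw":0}]'; python3 -m jog '[{"delta_pos":[0,0,45],"spin":0.125,"claw":0},{"delta_pos":[0,0,90],"spin":0.125,"claw":0},{"delta_pos":[0,0,135],"spin":0.125,"claw":0},{"delta_pos":[0,0,180],"spin":0.125,"claw":0}]';python3 -c "
from h import *
s=bot.observe();print(s['qpos'].round(3),s['position'],s['tool_rot'])"
```

```text
clock: 1.1
position: [0.1644, -0.6017, 0.5518]
tool_rot: [-3.138, -0.001, 1.718]
force: [-0.1, 0.0, -0.1]
grip_width: 0.0852
clock: 1.5
position: [0.1602, -0.5983, 0.6203]
tool_rot: [-3.138, 0.001, 1.839]
force: [-0.3, -1.3, -0.9]
grip_width: 0.0858
[ 1.125  0.436  0.182  0.789 -0.077  1.921  1.531] [ 0.16019896 -0.59828676  0.62031209] [-3.13812321e+00  1.32572953e-03  1.83930121e+00]
```

```bash
python3 -m jog '[{"delta_pos":[12,-45,60],"spin":0,"claw":0},{"delta_pos":[25,-90,120],"spin":0,"claw":0},{"delta_pos":[35,-130,180],"spin":0,"claw":0},{"delta_pos":[35,-130,240],"spin":0,"claw":0}]';python3 -c "
from h import *
s=bot.observe();print(s['qpos'].round(3),s['position'],s['tool_rot'])"
```

```text
clock: 1.9
position: [0.1779, -0.6505, 0.701]
tool_rot: [3.087, 0.228, 1.777]
force: [-2.1, -0.4, 2.8]
grip_width: 0.0856
[ 0.97   0.546  0.844  0.544 -0.564  1.932  1.629] [ 0.17785292 -0.65053857  0.70097721] [3.08722741 0.2283094  1.77742352]
```

```bash
python3 -m jog '[{"delta_pos":[10,-40,50],"spin":0,"claw":0},{"delta_pos":[20,-80,100],"spin":0,"claw":0},{"delta_pos":[25,-120,150],"spin":0,"claw":0},{"delta_pos":[35,-160,200],"spin":0,"claw":0}]';python3 -c "
from h import *
s=bot.observe();print(s['qpos'].round(3),s['position'],s['tool_rot'],R.from_euler('xyz',s['tool_rot']).as_matrix().round(3))"
```

```text
clock: 2.3
position: [0.1995, -0.6865, 0.7036]
tool_rot: [3.11, 0.275, 1.798]
force: [-2.9, 0.1, -0.2]
grip_width: 0.0849
[ 1.085  0.598  0.535  0.371 -0.391  1.932  1.536] [ 0.19950908 -0.68652523  0.70361993] [3.10962287 0.27482456 1.79798168] [[-0.217  0.972  0.092]
 [ 0.938  0.234 -0.257]
 [-0.271  0.031 -0.962]]
```

```bash
python3 -m jog '[{"delta_pos":[0,0,50],"spin":0,"claw":0},{"delta_pos":[0,0,100],"spin":0,"claw":0},{"delta_pos":[0,0,150],"spin":0,"claw":0},{"delta_pos":[0,0,200],"spin":0,"claw":0},{"delta_pos":[0,0,250],"spin":0,"claw":0},{"delta_pos":[0,0,300],"spin":0,"claw":0}]';python3 -c "
from h import *
s=bot.observe();print(s['qpos'].round(3),s['position'],s['tool_rot'],R.from_euler('xyz',s['tool_rot']).as_matrix().round(3))"
```

```text
clock: 2.9
position: [0.2045, -0.6393, 0.7529]
tool_rot: [3.105, 0.326, 1.795]
force: [-0.4, -1.2, 1.5]
grip_width: 0.0855
[ 1.047  0.487  0.407  0.414 -0.25   1.933  1.481] [ 0.20445155 -0.63931598  0.75292568] [3.10490497 0.32624509 1.79460535] [[-0.21   0.972  0.107]
 [ 0.924  0.233 -0.304]
 [-0.32   0.035 -0.947]]
```

```bash
python3 -m jog '[{"delta_pos":[0,0,400],"spin":0,"claw":0},{"delta_pos":[0,0,400],"spin":0,"claw":0}]'|sed -n 2,3p; python3 -m jog '[{"delta_pos":[0,0,400],"spin":0,"claw":0},{"delta_pos":[0,0,400],"spin":0,"claw":0}]'|sed -n 2,3p; python3 -m jog '[{"delta_pos":[0,0,400],"spin":0,"claw":0},{"delta_pos":[0,0,400],"spin":0,"claw":0}]'|sed -n 2,3p;python3 -c "
from h import *
s=bot.observe();print(s['qpos'].round(3),s['position'],s['tool_rot'],R.from_euler('xyz',s['tool_rot']).as_matrix().round(3))"
```

```text
position: [0.1967, -0.6125, 0.7886]
tool_rot: [3.099, 0.377, 1.793]
position: [0.1895, -0.5893, 0.821]
tool_rot: [3.094, 0.428, 1.79]
position: [0.1831, -0.5687, 0.8505]
tool_rot: [3.088, 0.479, 1.787]
[ 0.959  0.334  0.492  0.417 -0.241  1.932  1.476] [ 0.18310439 -0.56869681  0.85046269] [3.08764056 0.47936519 1.78726675] [[-0.191  0.97   0.152]
 [ 0.867  0.239 -0.438]
 [-0.461  0.048 -0.886]]
```

```bash
python3 -m jog '[{"delta_pos":[0,0,0],"spin":0.14,"claw":0},{"delta_pos":[0,0,0],"spin":0.28,"claw":0},{"delta_pos":[0,0,0],"spin":0.38,"claw":0}]'|sed -n 2,3p; for i in 1 2 3 4; do python3 -m jog '[{"delta_pos":[0,0,400],"spin":0,"claw":0},{"delta_pos":[0,0,400],"spin":0,"claw":0}]'|sed -n 2,3p; done;python3 -c "
from h import *
s=bot.observe();print(s['qpos'].round(3),s['position'],s['tool_rot'],R.from_euler('xyz',s['tool_rot']).as_matrix().round(3))"
```

```text
position: [0.1832, -0.5656, 0.8436]
tool_rot: [3.09, 0.489, 2.173]
position: [0.1828, -0.5447, 0.8723]
tool_rot: [3.099, 0.539, 2.168]
position: [0.1837, -0.5249, 0.9002]
tool_rot: [3.107, 0.592, 2.165]
position: [0.1844, -0.5078, 0.9256]
tool_rot: [3.115, 0.642, 2.163]
position: [0.1849, -0.4919, 0.9492]
tool_rot: [3.121, 0.691, 2.162]
[ 1.093  0.215  0.261  0.324 -0.315  1.933  1.711] [ 0.18486762 -0.49191182  0.94923287] [3.12118244 0.69063094 2.16189844] [[-0.43   0.823  0.372]
 [ 0.64   0.568 -0.517]
 [-0.637  0.016 -0.771]]
```

```bash
python3 -m jog '[{"delta_pos":[15,50,-25],"spin":0.05,"claw":0},{"delta_pos":[30,100,-50],"spin":0.1,"claw":0},{"delta_pos":[45,150,-75],"spin":0.15,"claw":0},{"delta_pos":[60,200,-100],"spin":0.2,"claw":0},{"delta_pos":[75,250,-125],"spin":0.25,"claw":0},{"delta_pos":[90,300,-150],"spin":0.3,"claw":0},{"delta_pos":[105,350,-175],"spin":0.35,"claw":0},{"delta_pos":[120,400,-200],"spin":0.4,"claw":0}]'; python3 -m jog '[{"delta_pos":[10,45,-30],"spin":0.05,"claw":0},{"delta_pos":[20,90,-60],"spin":0.1,"claw":0},{"delta_pos":[20,135,-90],"spin":0.15,"claw":0},{"delta_pos":[20,180,-120],"spin":0.2,"claw":0},{"delta_pos":[20,225,-150],"spin":0.25,"claw":0},{"delta_pos":[20,270,-180],"spin":0.3,"claw":0},{"delta_pos":[20,315,-210],"spin":0.35,"claw":0},{"delta_pos":[20,360,-240],"spin":0.4,"claw":0}]';python3 -c "
from h import *
s=bot.observe();print(s['qpos'].round(3),s['position'],s['tool_rot'],R.from_euler('xyz',s['tool_rot']).as_matrix().round(3))"
```

```text
clock: 5.4
position: [0.2654, -0.254, 0.8371]
tool_rot: [3.12, 0.681, 2.535]
force: [-0.6, 0.8, -0.1]
grip_width: 0.0854
clock: 6.2
position: [0.3322, -0.205, 0.7697]
tool_rot: [3.099, 0.66, 2.856]
force: [1.0, 2.5, 0.6]
grip_width: 0.085
[ 1.147 -0.305 -0.282  1.368 -0.458  1.504  2.05 ] [ 0.33221546 -0.20498872  0.76965474] [3.09897879 0.6602045  2.85558545] [[-0.758  0.257  0.6  ]
 [ 0.223  0.966 -0.132]
 [-0.613  0.034 -0.789]]
```

```bash
python3 -m jog '[{"delta_pos":[20,25,-25],"spin":0,"claw":0},{"delta_pos":[40,50,-50],"spin":0,"claw":0},{"delta_pos":[60,80,-75],"spin":0,"claw":0},{"delta_pos":[75,115,-100],"spin":0,"claw":0},{"delta_pos":[90,150,-125],"spin":0,"claw":0},{"delta_pos":[100,190,-150],"spin":0,"claw":0}]';python3 -c "
from h import *
s=bot.observe();print(s['qpos'].round(3),s['position'],s['tool_rot'],R.from_euler('xyz',s['tool_rot']).as_matrix().round(3))"
```

```text
clock: 6.8
position: [0.4215, -0.1241, 0.6924]
tool_rot: [3.099, 0.647, 2.855]
force: [2.1, -0.5, -0.7]
grip_width: 0.0854
[ 0.447 -0.305 -0.199  1.565 -0.076  1.226  1.537] [ 0.4214777  -0.12408772  0.6923771 ] [3.09906114 0.6472406  2.8553625 ] [[-0.765  0.257  0.59 ]
 [ 0.225  0.966 -0.129]
 [-0.603  0.034 -0.797]]
```

```bash
python3 -m jog '[{"delta_pos":[5,40,-25],"spin":0.02,"claw":0},{"delta_pos":[5,80,-60],"spin":0.04,"claw":0},{"delta_pos":[5,120,-100],"spin":0.06,"claw":0},{"delta_pos":[5,160,-140],"spin":0.08,"claw":0},{"delta_pos":[0,200,-180],"spin":0.08,"claw":0},{"delta_pos":[0,240,-220],"spin":0.08,"claw":0},{"delta_pos":[-5,280,-250],"spin":0.08,"claw":0},{"delta_pos":[-10,320,-280],"spin":0.08,"claw":0}]';python3 -c "
from h import *
s=bot.observe();print(s['qpos'].round(3),s['position'],s['tool_rot'],R.from_euler('xyz',s['tool_rot']).as_matrix().round(3))"
```

```text
clock: 7.6
position: [0.4231, 0.1338, 0.465]
tool_rot: [3.1, 0.649, 2.94]
force: [1.9, 1.2, 0.1]
grip_width: 0.0852
[-0.186 -0.253 -0.478  2.067  0.446  0.88   0.491] [0.42311197 0.13376869 0.46498774] [3.10009807 0.64854779 2.93992192] [[-0.781  0.176  0.6  ]
 [ 0.16   0.984 -0.08 ]
 [-0.604  0.033 -0.796]]
```

```bash
python3 -m jog '[{"delta_pos":[-7,37,-30],"spin":0,"claw":0},{"delta_pos":[-14,74,-60],"spin":0,"claw":0},{"delta_pos":[-21,110,-90],"spin":0,"claw":0},{"delta_pos":[-28,146,-120],"spin":0,"claw":0},{"delta_pos":[-43,182,-150],"spin":0,"claw":0},{"delta_pos":[-43,182,-165],"spin":0,"claw":0},{"delta_pos":[-43,182,-165],"spin":0,"claw":0}]';python3 -c "
from h import *
s=bot.observe();print(s['qpos'].round(3),s['position'],s['tool_rot'],R.from_euler('xyz',s['tool_rot']).as_matrix().round(3))
f=eyes.grab_frame('scene');cv2.imwrite('pics/s2full.png',f);crop(f,220,250,400,400,4,'pics/s2.png')"
```

```text
clock: 8.3
position: [0.3787, 0.3159, 0.2975]
tool_rot: [3.105, 0.646, 2.947]
force: [-0.6, -0.1, -0.1]
grip_width: 0.0854
[-0.397  0.237 -0.951  2.142  1.009  1.067 -0.552] [0.37874674 0.31592992 0.29750307] [3.1050214  0.6464103  2.94700613] [[-0.783  0.172  0.598]
 [ 0.154  0.985 -0.081]
 [-0.602  0.029 -0.798]]
```

View pics/s2.png

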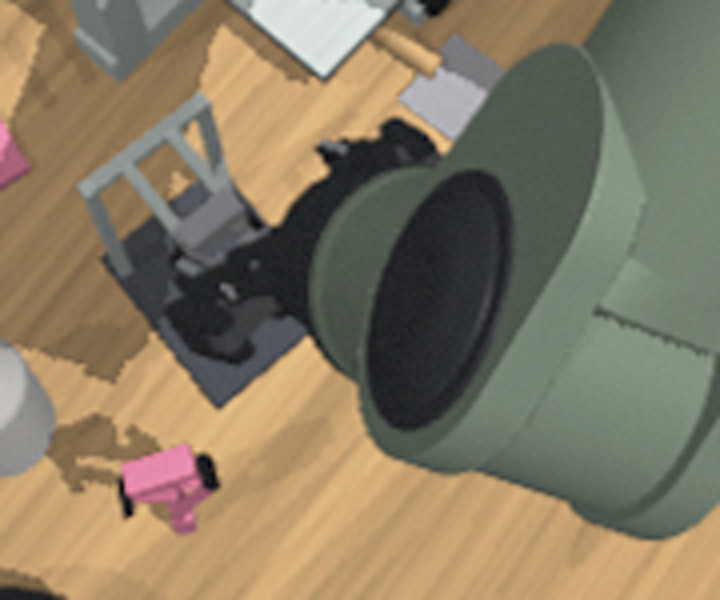

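```bash
python3 -m jog '[{"delta_pos":[1,-2,-45],"spin":0,"claw":0},{"delta_pos":[1,-3,-85],"spin":0,"claw":0},{"delta_pos":[1,-3,-100],"spin":0,"claw":0},{"delta_pos":[21,-6,-127],"spin":0,"claw":0},{"delta_pos":[41,-9,-153],"spin":0,"claw":0},{"delta_pos":[61,-12,-179],"spin":0,"claw":0},{"delta_pos":[61,-12,-179],"spin":0,"claw":0}]' 50;python3 -c "
from h import *
s=bot.observe();print(s['qpos'].round(3),s['position'],s['tool_rot'])
a=eyes.grab_frame('scene');b=eyes.grab_frame('top')
crop(a,230,260,330,360,5,'pics/a.png');crop(b,215,195,275,255,8.34,'pics/b.png')
A=cv2.imread('pics/a.png');B=cv2.resize(cv2.imread('pics/b.png'),(290,500)) if 0 else cv2.imread('pics/b.png')
A=cv2.resize(A,(400,400));B=cv2.resize(B,(400,400));cv2.imwrite('pics/ab.png',np.hstack([A,B]))"
```

```text
clock: 9.05
position: [0.4426, 0.301, 0.1193]
tool_rot: [3.106, 0.649, 2.942]
force: [-0.6, 0.1, 1.1]
grip_width: 0.0856
[-0.479  0.631 -0.763  2.247  1.531  1.024 -1.008] [0.44264199 0.30104584 0.11925889] [3.1062951  0.64891988 2.94242006]
```

View pics/ab.png

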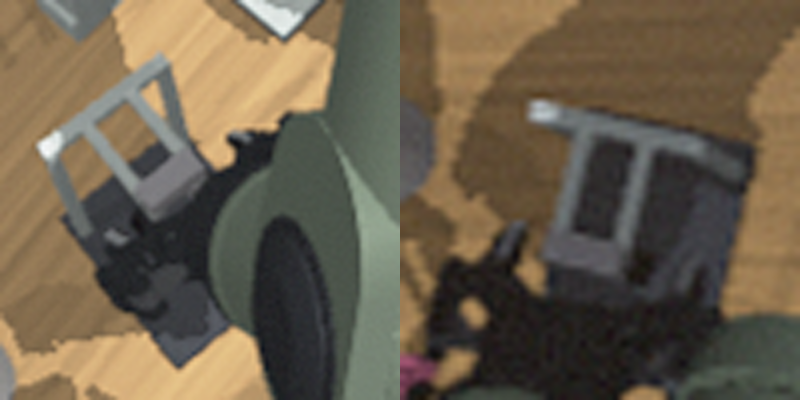

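```bash
python3 -m jog '[{"delta_pos":[0,0,0],"spin":0,"claw":1},{"delta_pos":[0,0,0],"spin":0,"claw":1},{"delta_pos":[0,0,0],"spin":0,"claw":1},{"delta_pos":[0,0,0],"spin":0,"claw":1},{"delta_pos":[0,0,0],"spin":0,"claw":1},{"delta_pos":[0,0,0],"spin":0,"claw":1}]' 50
```

```text
clock: 9.75
position: [0.4411, 0.3054, 0.1228]
tool_rot: [3.098, 0.65, 2.943]
force: [0.5, 9.1, 3.4]
grip_width: 0.0419
```

```bash
python3 -m jog '[{"delta_pos":[0,0,3],"spin":0,"claw":1},{"delta_pos":[0,0,5],"spin":0,"claw":1},{"delta_pos":[0,0,5],"spin":0,"claw":1}]';python3 -c "
from h import *
a=eyes.grab_frame('scene');crop(a,230,260,330,360,6,'pics/a2.png')"
```

```text
clock: 10.05
position: [0.4409, 0.3066, 0.1284]
tool_rot: [3.096, 0.65, 2.943]
force: [0.9, 6.8, -1.3]
grip_width: 0.0414
```

View pics/a2.png

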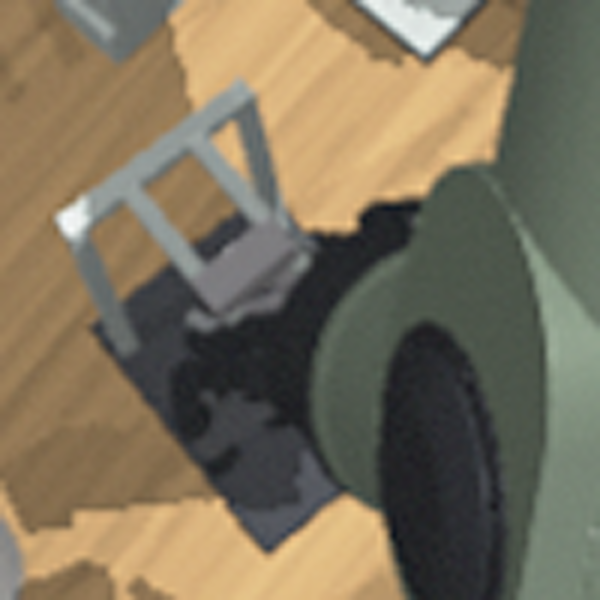

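```bash
python3 -m jog '[{"delta_pos":[-10,3,0],"spin":0,"claw":1},{"delta_pos":[-20,5,0],"spin":0,"claw":1},{"delta_pos":[-30,7,0],"spin":0,"claw":1},{"delta_pos":[-40,9,0],"spin":0,"claw":1},{"delta_pos":[-48,10,0],"spin":0,"claw":1},{"delta_pos":[-55,12,0],"spin":0,"claw":1}]'
```

```text
clock: 10.7
position: [0.3852, 0.3187, 0.1284]
tool_rot: [3.096, 0.65, 2.944]
force: [0.1, -0.7, -0.8]
grip_width: 0.0413
```

```bash
python3 -m jog '[{"delta_pos":[0,0,30],"spin":0,"claw":1},{"delta_pos":[0,0,65],"spin":0,"claw":1},{"delta_pos":[0,0,100],"spin":0,"claw":1},{"delta_pos":[5,-30,130],"spin":0.04,"claw":1},{"delta_pos":[10,-60,130],"spin":0.08,"claw":1},{"delta_pos":[15,-95,130],"spin":0.12,"claw":1},{"delta_pos":[20,-130,130],"spin":0.16,"claw":1},{"delta_pos":[25,-165,130],"spin":0.2,"claw":1}]'; python3 -m jog '[{"delta_pos":[5,-30,0],"spin":0.03,"claw":1},{"delta_pos":[10,-60,0],"spin":0.06,"claw":1},{"delta_pos":[15,-90,0],"spin":0.06,"claw":1},{"delta_pos":[20,-115,0],"spin":0.06,"claw":1},{"delta_pos":[20,-120,0],"spin":0.06,"claw":1},{"delta_pos":[20,-120,0],"spin":0.06,"claw":1}]'; python3 -c "
from h import *
s=bot.observe();print(s['qpos'].round(3),s['position'],s['tool_rot'])
a=eyes.grab_frame('scene');b=eyes.grab_frame('top')
cv2.imwrite('pics/sc3.png',a);cv2.imwrite('pics/tp3.png',b)
print(proj('scene',s['position']),proj('top',s['position']))
A=cv2.resize(a[150:330,230:380],(500,600),interpolation=2);B=cv2.resize(b[170:270,275:325],(300,600),interpolation=2)
cv2.imwrite('pics/ab3.png',np.hstack([A,B]))"
```

```text
clock: 11.5
position: [0.4082, 0.1795, 0.2591]
tool_rot: [3.1, 0.65, 3.109]
force: [-0.2, 2.1, 0.4]
grip_width: 0.0413
clock: 12.1
position: [0.4243, 0.1177, 0.265]
tool_rot: [3.099, 0.616, -3.127]
force: [-0.6, -0.4, -0.9]
grip_width: 0.0415
[ 0.839 -0.013 -1.396  2.431  1.048  0.294  0.082] [0.42432827 0.11765108 0.26502753] [ 3.09928354  0.61614189 -3.12709855]
[323.72419712 230.80293905] [295.30593498 233.33895333]
```

View pics/ab3.png

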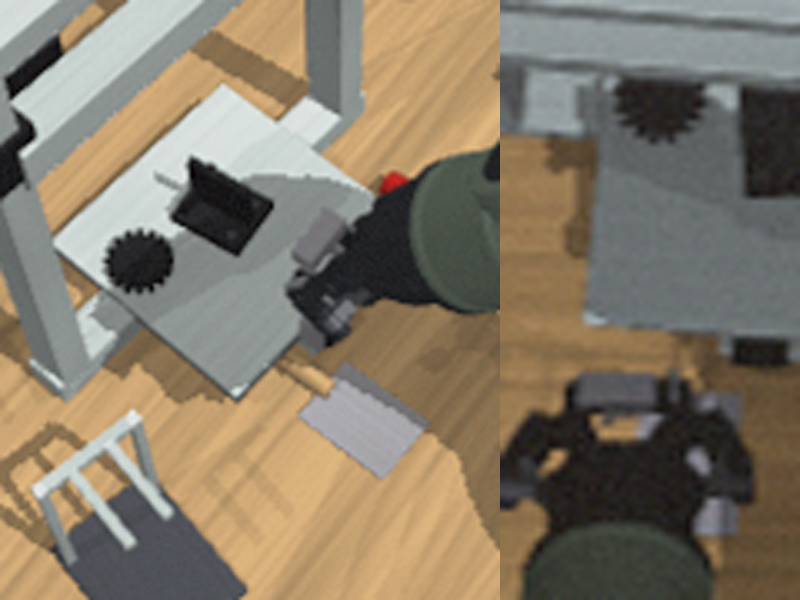

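```bash
python3 - <<'E'
from h import *
np.set_printoptions(precision=4,suppress=True)
def tri(a,b):
    o1,d1=ray('scene',*a);o2,d2=ray('top',*b)
    M=np.stack([d1,-d2],1);t=np.linalg.lstsq(M,o2-o1,rcond=None)[0]
    return (o1+d1*t[0]+o2+d2*t[1])/2,np.linalg.norm(o1+d1*t[0]-o2-d2*t[1])
P,e=tri((326.6,222),(294.5,235));print(P,e)
for z in(.30,.31,.32,.33):print(z,onz('scene',326.6,222,z)[:2],onz('top',294.5,235,z)[:2])
E
python3 -m jog '[{"delta_pos":[15,-10,10],"spin":0,"claw":1},{"delta_pos":[30,-25,20],"spin":0,"claw":1},{"delta_pos":[40,-45,30],"spin":0,"claw":1},{"delta_pos":[45,-65,35],"spin":0,"claw":1},{"delta_pos":[45,-80,35],"spin":0,"claw":1},{"delta_pos":[45,-80,35],"spin":0,"claw":1}]'; python3 -c "
from h import *
s=bot.observe();print(s['qpos'].round(3),R.from_euler('xyz',s['tool_rot']).as_matrix().round(3))"
```

```text
[0.4163 0.1164 0.3145] 0.0004891300474144371
0.3 [0.4214 0.1102] [0.4169 0.1174]
0.31 [0.418  0.1146] [0.4163 0.1166]
0.32 [0.4146 0.1189] [0.4158 0.1158]
0.33 [0.4113 0.1232] [0.4152 0.115 ]
clock: 12.8
position: [0.4695, 0.0345, 0.2997]
tool_rot: [3.1, 0.614, -3.134]
force: [-0.3, 0.4, -0.3]
grip_width: 0.0415
[ 0.782 -0.049 -0.992  2.338  0.187  0.224  1.2  ] [[-0.817 -0.032  0.576]
 [-0.006  0.999  0.046]
 [-0.577  0.034 -0.816]]
```

```bash
python3 -m jog '[{"delta_pos":[25,-1,-20],"spin":0.02,"claw":1},{"delta_pos":[50,-2,-45],"spin":0.05,"claw":1},{"delta_pos":[53,-3,-75],"spin":0.05,"claw":1},{"delta_pos":[53,-3,-105],"spin":0.05,"claw":1},{"delta_pos":[53,-3,-125],"spin":0.05,"claw":1},{"delta_pos":[53,-3,-127],"spin":0.05,"claw":1},{"delta_pos":[53,-3,-127],"spin":0.05,"claw":1}]'; python3 -c "
from h import *
s=bot.observe();print(s['qpos'].round(3))
a=eyes.grab_frame('scene');b=eyes.grab_frame('top')
cv2.imwrite('pics/sc4.png',a);cv2.imwrite('pics/tp4.png',b)
A=cv2.resize(a[190:270,260:340],(500,500),interpolation=2);B=cv2.resize(b[170:250,290:338],(300,500),interpolation=2)
cv2.imwrite('pics/ab4.png',np.hstack([A,B]))"
```

```text
clock: 13.5
position: [0.5119, 0.0199, 0.2111]
tool_rot: [3.124, 0.603, -3.089]
force: [0.4, -1.7, -2.4]
grip_width: 0.0411
[ 0.501  0.26  -0.789  2.37   1.677  0.259 -0.185]
```

View pics/ab4.png

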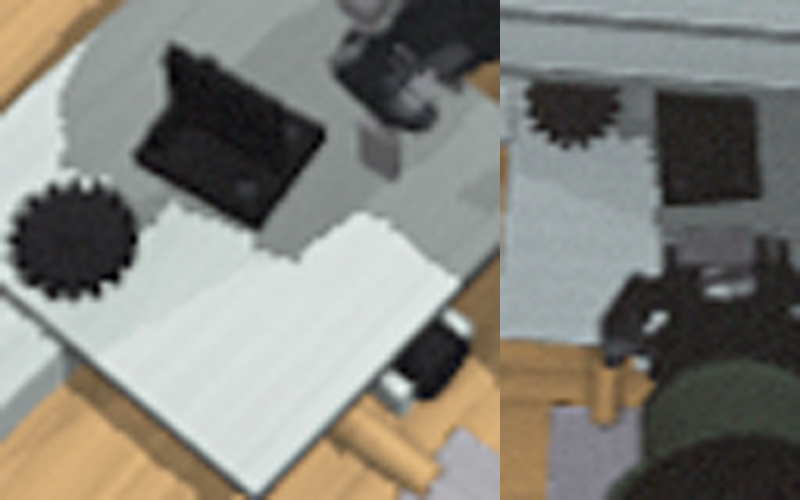

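```bash
python3 -c "
from h import *
for p in [(315.1,184.7),(316.4,202.8),(331.9,201.5),(330.3,185.2)]:print(onz('top',*p,.062).round(4))
for p in [(172,45),(135,158),(262,228),(325,132)]:print(onz('scene',260+p[0]/6.25,190+p[1]/6.25,.062).round(4))"
python3 -m jog '[{"delta_pos":[5,7,-8],"spin":0,"claw":1},{"delta_pos":[8,12,-18],"spin":0,"claw":1},{"delta_pos":[10,13,-28],"spin":0,"claw":1},{"delta_pos":[10,13,-38],"spin":0,"claw":1},{"delta_pos":[10,13,-38],"spin":0,"claw":1},{"delta_pos":[10,13,-38],"spin":0,"claw":1}]';python3 -c "
from h import *
s=bot.observe();print(s['qpos'].round(3),s['position'],R.from_euler('xyz',s['tool_rot']).as_matrix().round(3))"
```

```text
[0.618  0.0642 0.062 ]
[0.5505 0.0581 0.062 ]
[0.5562 0.0009 0.062 ]
[0.617  0.0078 0.062 ]
[0.6431 0.01   0.062 ]
[0.6176 0.0673 0.062 ]
[0.5483 0.0604 0.062 ]
[0.5566 0.0038 0.062 ]
clock: 14.2
position: [0.5208, 0.0333, 0.1719]
tool_rot: [3.124, 0.599, -3.088]
force: [0.3, 0.6, 0.2]
grip_width: 0.0415
[ 0.503  0.406 -0.875  2.38   1.898  0.413 -0.403] [0.52084913 0.03334224 0.17188804] [[-0.825 -0.064  0.562]
 [-0.044  0.998  0.048]
 [-0.564  0.015 -0.826]]
```

```bash
python3 -m jog '[{"delta_pos":[5,-1,-2],"spin":0.03,"claw":1},{"delta_pos":[15,-1,-2],"spin":0.04,"claw":1},{"delta_pos":[28,0,-2],"spin":0.04,"claw":1},{"delta_pos":[40,1,-2],"spin":0.04,"claw":1},{"delta_pos":[52,3,-2],"spin":0.04,"claw":1},{"delta_pos":[64,4,-2],"spin":0.04,"claw":1},{"delta_pos":[73,5,-2],"spin":0.04,"claw":1},{"delta_pos":[73,5,-2],"spin":0.04,"claw":1}]'; python3 -c "
from h import *
s=bot.observe();print(s['qpos'].round(3))
a=eyes.grab_frame('scene');b=eyes.grab_frame('top')
cv2.imwrite('pics/sc5.png',a);cv2.imwrite('pics/tp5.png',b)
A=cv2.resize(a[170:250,250:330],(500,500),interpolation=2);B=cv2.resize(b[170:250,290:338],(300,500),interpolation=2)
cv2.imwrite('pics/ab5.png',np.hstack([A,B]))"
```

```text
clock: 15.0
position: [0.5949, 0.0384, 0.1704]
tool_rot: [3.124, 0.6, -3.048]
force: [-0.5, -0.0, -0.2]
grip_width: 0.0414
[ 0.414  0.478 -0.744  2.214  1.77   0.349 -0.172]
```

View pics/ab5.png

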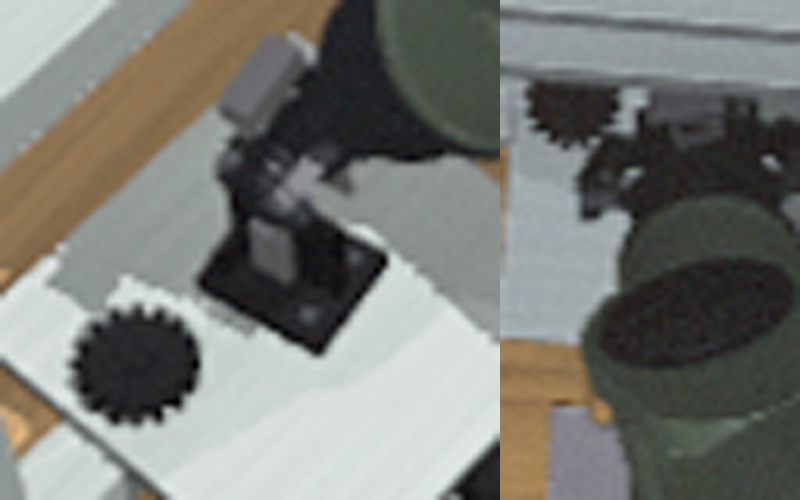

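Run:
```python
from h import *
np.set_printoptions(precision=4,suppress=True)
def tri(a,b):
    o1,d1=ray('scene',*a);o2,d2=ray('top',*b)
    t=np.linalg.lstsq(np.stack([d1,-d2],1),o2-o1,rcond=None)[0]
    return (o1+d1*t[0]+o2+d2*t[1])/2,np.linalg.norm(o1+d1*t[0]-o2-d2*t[1])
print(tri((292.4,183.6),(320.4,190)))
for z in(.09,.095,.1,.105,.11):print(z,onz('scene',293.5,210,z)[:2], onz('scene',250+285/6.25,170+284/6.25,z-.016)[:2])
for x in (-.017,):
  for z in (.101,.095): print(z,proj('scene',[.578,.033+.026,z]),proj('scene',[.578,.059,z-.016]))
```

```text
(array([0.5774, 0.0421, 0.2322]), np.float64(0.009993565709365122))
0.09 [0.5897 0.0446] [0.5804 0.0482]
0.095 [0.5876 0.0467] [0.5783 0.0503]
0.1 [0.5855 0.0487] [0.5763 0.0523]
0.105 [0.5834 0.0508] [0.5743 0.0543]
0.11 [0.5813 0.0529] [0.5722 0.0563]
0.101 [293.2335 213.7763] [293.5988 216.608 ]
0.095 [293.3714 214.8449] [293.7339 217.6551]
```

```bash
python3 -m jog '[{"delta_pos":[0,0,-2],"spin":0,"claw":1},{"delta_pos":[0,0,-5],"spin":0,"claw":1},{"delta_pos":[0,0,-5],"spin":0,"claw":0.45},{"delta_pos":[0,0,-5],"spin":0,"claw":0.4},{"delta_pos":[0,0,-5],"spin":0,"claw":0.35},{"delta_pos":[0,0,-5],"spin":0,"claw":0.3},{"delta_pos":[0,0,-5],"spin":0,"claw":0.25}]';  python3 -c "
from h import *
s=bot.observe();print(s['qpos'].round(3))
a=eyes.grab_frame('scene');b=eyes.grab_frame('top')
cv2.imwrite('pics/sc6.png',a);cv2.imwrite('pics/tp6.png',b)
A=cv2.resize(a[170:240,260:330],(560,560),interpolation=2);B=cv2.resize(b[175:210,310:340],(240,280),interpolation=2)
cv2.imwrite('pics/ab6.png',np.hstack([A,np.vstack([B,B])]))"
```

```text
clock: 15.8
position: [0.5936, 0.0383, 0.1651]
tool_rot: [3.124, 0.599, -3.047]
force: [-0.5, 0.6, 0.8]
grip_width: 0.0638
[ 0.42   0.492 -0.755  2.22   1.803  0.362 -0.2  ]
```

View pics/ab6.png

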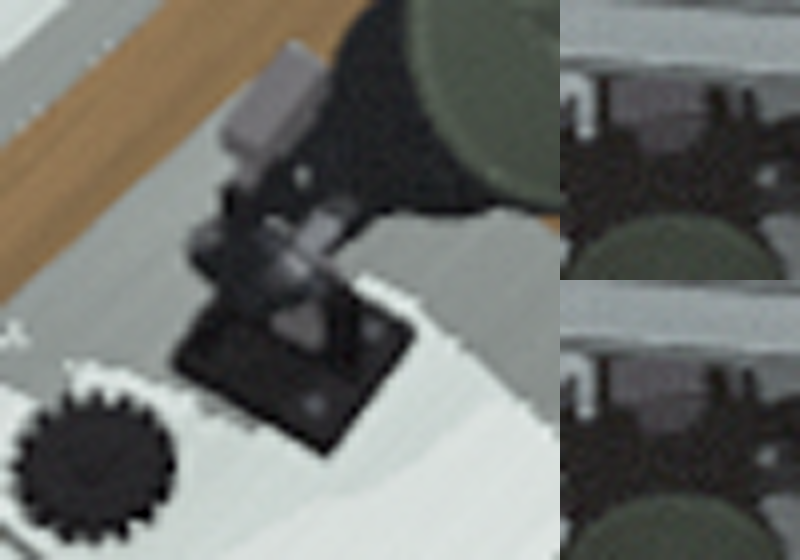

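```bash
python3 - <<'E'
from h import *
np.set_printoptions(precision=4,suppress=True)
def tri(a,b):
    o1,d1=ray('scene',*a);o2,d2=ray('top',*b)
    t=np.linalg.lstsq(np.stack([d1,-d2],1),o2-o1,rcond=None)[0]
    return (o1+d1*t[0]+o2+d2*t[1])/2,np.linalg.norm(o1+d1*t[0]-o2-d2*t[1])
print(tri((294.4,182.5),(321.9,188.5)))
for z in (.215,.22,.225,.23):print(z,onz('scene',294.4,182.5,z)[:2],onz('top',321.9,188.5,z)[:2])
E
python3 -m jog '[{"delta_pos":[-1,0,8],"spin":0,"claw":0.25},{"delta_pos":[-1,0,16],"spin":0,"claw":0.25},{"delta_pos":[-1,0,24],"spin":0,"claw":0.25},{"delta_pos":[-1,0,31],"spin":0,"claw":0.25},{"delta_pos":[-1,0,32],"spin":0,"claw":0.25}]'; python3 -c "
from h import *
s=bot.observe();print(s['qpos'].round(3))
a=eyes.grab_frame('scene');b=eyes.grab_frame('top')
cv2.imwrite('pics/sc7.png',a);cv2.imwrite('pics/tp7.png',b)
print(np.abs(a.astype(int)-cv2.imread('pics/sc6.png'))[200:235,280:315].mean())"
```

```text
(array([0.5806, 0.0355, 0.2272]), np.float64(0.0036476376955842595))
0.215 [0.588  0.0306] [0.5809 0.0348]
0.22 [0.5856 0.0329] [0.5801 0.0347]
0.225 [0.5833 0.0353] [0.5794 0.0346]
0.23 [0.5809 0.0377] [0.5786 0.0345]
clock: 16.4
position: [0.593, 0.0385, 0.198]
tool_rot: [3.124, 0.6, -3.047]
force: [-0.2, 0.1, -0.3]
grip_width: 0.0638
[ 0.384  0.402 -0.693  2.2    1.561  0.288  0.013]
9.813061224489797
```

```bash
python3 -m jog '[{"delta_pos":[0,0,2],"spin":0,"claw":0.4},{"delta_pos":[0,0,2],"spin":0,"claw":0.6},{"delta_pos":[0,0,2],"spin":0,"claw":0.8},{"delta_pos":[0,0,2],"spin":0,"claw":1},{"delta_pos":[0,0,2],"spin":0,"claw":1},{"delta_pos":[0,0,2],"spin":0,"claw":1}]' 50
```

```text
clock: 17.1
position: [0.5927, 0.0382, 0.1991]
tool_rot: [3.124, 0.599, -3.047]
force: [0.2, -1.8, 0.1]
grip_width: 0.0393
```

```bash
python3 -m jog '[{"delta_pos":[0,0,3],"spin":0,"claw":1},{"delta_pos":[0,0,7],"spin":0,"claw":1},{"delta_pos":[0,0,12],"spin":0,"claw":1},{"delta_pos":[-2,0,16],"spin":0,"claw":1},{"delta_pos":[-3,0,16],"spin":0,"claw":1},{"delta_pos":[-3,0,16],"spin":0,"claw":1}]'; python3 -c "
from h import *
s=bot.observe();print(s['qpos'].round(3),s['force'])
a=eyes.grab_frame('scene');b=eyes.grab_frame('top')
cv2.imwrite('pics/sc8.png',a);cv2.imwrite('pics/tp8.png',b)
# foot corner tracking: dark mask bbox in scene
for n in ('sc7','sc8'):
    i=cv2.imread(f'pics/{n}.png');g=i.max(2);m=((g<70)).astype('uint8')[205:235,275:320]
    v,u=np.nonzero(m);k=v.argmax();print(n,m.sum(),u[k]+275,v[k]+205,u.min()+275)
"
```

```text
clock: 17.7
position: [0.5894, 0.0383, 0.2149]
tool_rot: [3.124, 0.599, -3.047]
force: [0.1, -0.5, -3.7]
grip_width: 0.0387
[ 0.393  0.362 -0.697  2.192  1.392  0.275  0.172] [ 0.08910461 -0.46386548 -3.71913992]
sc7 446 275 234 275
sc8 430 275 234 275
```

```bash
python3 -c "
from h import *
print(proj('scene',[.549,.061,.062]),proj('scene',[.546,.061,.078]))
for n in ('sc7','sc8'):
    i=cv2.imread(f'pics/{n}.png').max(2)
    print(i[214:232,298:306:2].T)
for k in range(4): print(bot.observe()['force'].round(2))
"
```

```text
[301.5969765  226.49901579] [302.15079925 224.3574251 ]
[[ 30  39  41  41  38  56  77  66  44  40  29  38 163 210 213 213 214 213]
 [ 31  27  42  41  40  54  71  61  42  44  41  24  17 156 208 215 212 213]
 [ 24  24  20  36  43  46  41  41  39  24  44 118 188 215 214 214 210 210]
 [ 26  30  29  29  41  40  36  20 115 178 213 219 215 214 214 210 209 213]]
[[ 42  41  43  52  75  60  41  33  28  63 127 135 193 212 211 210 213 211]
 [ 39  44  41  66  83  68  45  40  38  27  52 188 215 212 214 212 212 209]
 [ 32  41  41  41  42  37  41  31  23  80 159 205 216 211 212 212 211 207]
 [ 18  31  44  41  34  24  41 158 198 212 216 214 210 213 212 209 210 211]]
[ 0.33 -0.4  -2.65]
[ 0.33 -0.4  -2.65]
[ 0.33 -0.4  -2.65]
[ 0.33 -0.4  -2.65]
```

```bash
python3 -m jog '[{"delta_pos":[-10,-1,0],"spin":0,"claw":1},{"delta_pos":[-22,-2,0],"spin":0,"claw":1},{"delta_pos":[-34,-3,2],"spin":0,"claw":1},{"delta_pos":[-46,-6,6],"spin":-0.02,"claw":1},{"delta_pos":[-54,-12,15],"spin":-0.04,"claw":1},{"delta_pos":[-58,-25,25],"spin":-0.06,"claw":1},{"delta_pos":[-60,-42,35],"spin":-0.08,"claw":1},{"delta_pos":[-60,-60,45],"spin":-0.1,"claw":1}]'; python3 -c "
from h import *
s=bot.observe();print(s['qpos'].round(3),s['force'])"
```

```text
clock: 18.6
position: [0.5289, -0.0218, 0.2606]
tool_rot: [3.125, 0.599, 3.136]
force: [-0.1, -0.5, -3.0]
grip_width: 0.0389
[ 0.656  0.178 -0.822  2.271  0.913  0.232  0.61 ] [-0.10274455 -0.50634315 -2.95146069]
```

```bash
python3 -m jog '[{"delta_pos":[0,-20,4],"spin":-0.03,"claw":1},{"delta_pos":[0,-45,8],"spin":-0.07,"claw":1},{"delta_pos":[-3,-73,10],"spin":-0.11,"claw":1},{"delta_pos":[-8,-101,10],"spin":-0.15,"claw":1},{"delta_pos":[-16,-129,10],"spin":-0.19,"claw":1},{"delta_pos":[-26,-157,10],"spin":-0.23,"claw":1},{"delta_pos":[-38,-185,10],"spin":-0.27,"claw":1},{"delta_pos":[-50,-213,10],"spin":-0.3,"claw":1}]'; python3 -c "
from h import *
s=bot.observe();print(s['qpos'].round(3),s['force'])"
```

```text
clock: 19.4
position: [0.478, -0.2355, 0.2708]
tool_rot: [3.126, 0.599, 2.835]
force: [-0.1, -0.0, -1.5]
grip_width: 0.0391
[ 1.25   0.195 -0.955  2.238  0.567  0.219  1.102] [-0.05262177 -0.03647484 -1.50608893]
```

```bash
python3 -m jog '[{"delta_pos":[-12,-20,0],"spin":-0.02,"claw":1},{"delta_pos":[-27,-45,0],"spin":-0.06,"claw":1},{"delta_pos":[-42,-70,0],"spin":-0.09,"claw":1},{"delta_pos":[-55,-92,0],"spin":-0.09,"claw":1},{"delta_pos":[-61,-102,0],"spin":-0.09,"claw":1},{"delta_pos":[-61,-102,0],"spin":-0.09,"claw":1},{"delta_pos":[-61,-102,0],"spin":-0.09,"claw":1}]'; python3 -c "
from h import *
s=bot.observe();print(s['qpos'].round(3),s['force'])
a=eyes.grab_frame('scene');b=eyes.grab_frame('top')
cv2.imwrite('pics/sc9.png',a);cv2.imwrite('pics/tp9.png',b)
"
```

```text
clock: 20.1
position: [0.4167, -0.3372, 0.2709]
tool_rot: [3.126, 0.599, 2.744]
force: [-0.3, 0.9, -2.7]
grip_width: 0.0391
[ 1.665  0.272 -1.133  2.209  0.443  0.246  1.4  ] [-0.25204963  0.86476831 -2.70697395]
```

```bash
python3 -m jog '[{"delta_pos":[0,0,-25],"spin":0,"claw":1},{"delta_pos":[0,0,-55],"spin":0,"claw":1},{"delta_pos":[0,0,-80],"spin":0,"claw":1},{"delta_pos":[0,0,-98],"spin":0,"claw":1},{"delta_pos":[0,0,-106],"spin":0,"claw":1},{"delta_pos":[0,0,-106],"spin":0,"claw":1},{"delta_pos":[0,0,-106],"spin":0,"claw":1}]'; python3 -c "
from h import *
s=bot.observe();print(s['qpos'].round(3),s['force'])
a=eyes.grab_frame('scene');b=eyes.grab_frame('top')
cv2.imwrite('pics/sc10.png',a);cv2.imwrite('pics/tp10.png',b)
A=cv2.resize(a[120:220,370:470],(550,550),interpolation=2);B=cv2.resize(b[210:275,395:450],(240,275),interpolation=2)
cv2.imwrite('pics/ab10.png',np.hstack([A,np.vstack([B,B])]))"
```

```text
clock: 20.9
position: [0.4161, -0.3367, 0.1676]
tool_rot: [3.132, 0.593, 2.749]
force: [-0.9, -1.0, -2.6]
grip_width: 0.0387
[ 1.485  0.507 -1.013  2.316  1.819  0.273  0.099] [-0.92234197 -1.03474696 -2.6423162 ]
```

View pics/ab10.png

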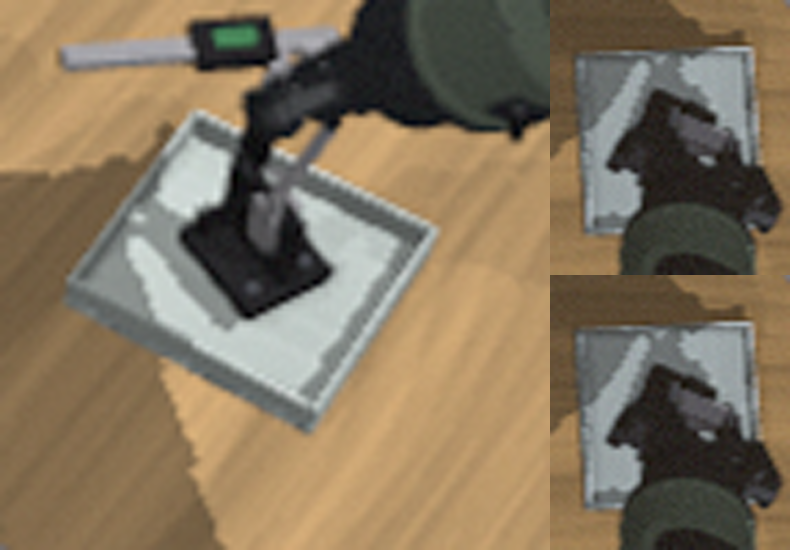

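```bash
python3 -m jog '[{"delta_pos":[0,0,-4],"spin":0,"claw":1},{"delta_pos":[0,0,-8],"spin":0,"claw":1},{"delta_pos":[0,0,-10],"spin":0,"claw":1},{"delta_pos":[0,0,-10],"spin":0,"claw":1},{"delta_pos":[0,0,-10],"spin":0,"claw":1}]'; python3 -m jog '[{"delta_pos":[0,0,-1],"spin":0,"claw":1},{"delta_pos":[0,0,-2],"spin":0,"claw":1},{"delta_pos":[0,0,-2],"spin":0,"claw":1}]';python3 -m jog '[{"delta_pos":[0,0,-1],"spin":0,"claw":1},{"delta_pos":[0,0,-2],"spin":0,"claw":1},{"delta_pos":[0,0,-2],"spin":0,"claw":1}]'
```

```text
clock: 21.5
position: [0.4156, -0.336, 0.1564]
tool_rot: [3.129, 0.591, 2.749]
force: [0.2, -0.1, -1.9]
grip_width: 0.0391
clock: 21.8
position: [0.4156, -0.336, 0.1543]
tool_rot: [3.129, 0.591, 2.748]
force: [0.1, -0.1, -2.1]
grip_width: 0.0392
clock: 22.1
position: [0.4158, -0.3362, 0.1525]
tool_rot: [3.129, 0.591, 2.748]
force: [-1.3, 0.1, 3.0]
grip_width: 0.0388
```

```bash
python3 -m jog '[{"delta_pos":[0,0,0],"spin":0,"claw":0.5},{"delta_pos":[0,0,0],"spin":0,"claw":0.4},{"delta_pos":[0,0,0],"spin":0,"claw":0.25},{"delta_pos":[0,0,0],"spin":0,"claw":0.15},{"delta_pos":[0,0,0],"spin":0,"claw":0.1}]'; python3 -m jog '[{"delta_pos":[-5,2,9],"spin":0,"claw":0.1},{"delta_pos":[-13,5,21],"spin":0,"claw":0.1},{"delta_pos":[-23,10,38],"spin":0,"claw":0.1},{"delta_pos":[-36,15,58],"spin":0,"claw":0.1},{"delta_pos":[-46,19,80],"spin":0,"claw":0.1},{"delta_pos":[-46,19,110],"spin":0,"claw":0.1},{"delta_pos":[-46,19,140],"spin":0,"claw":0.1}]';python3 -c "
from h import *
np.set_printoptions(precision=4,suppress=True)
a=eyes.grab_frame('scene');b=eyes.grab_frame('top')
cv2.imwrite('pics/sc11.png',a);cv2.imwrite('pics/tp11.png',b)
# foot: dark blob in the tray; changes vs before
o=cv2.imread('pics/sc10.png')
for n,i in(('before',o),('after',a)):
    m=(i.max(2)<75).astype('uint8')[120:185,395:440]; k,l,st,c=cv2.connectedComponentsWithStats(m)
    print(n,[(s.tolist(),q.round(1).tolist()) for s,q in zip(st[1:],c[1:]) if s[4]>30])
# expected yoke top centre
Y=np.array([.4158-.0115,-.3362+.005,.153+.0185+.008]);print(proj('scene',Y),proj('top',Y))
"
```

```text
clock: 22.6
position: [0.4158, -0.3362, 0.1525]
tool_rot: [3.129, 0.591, 2.748]
force: [0.3, 0.5, 0.8]
grip_width: 0.0768
clock: 23.3
position: [0.3689, -0.3267, 0.2508]
tool_rot: [-3.138, 0.589, 2.741]
force: [-0.7, 0.2, 0.7]
grip_width: 0.0768
before [([8, 0, 37, 58, 746], [26.7, 30.4]), ([10, 3, 15, 10, 92], [16.8, 7.8])]
after [([10, 3, 15, 10, 93], [16.8, 7.8]), ([32, 6, 13, 13, 115], [38.9, 12.1]), ([7, 25, 27, 36, 411], [19.8, 45.9])]
[424.9885 137.4909] [428.3807 242.7586]
```

```bash
python3 -m jog '[{"delta_pos":[0,0,30],"spin":0,"claw":0.1},{"delta_pos":[0,10,70],"spin":0,"claw":0.1},{"delta_pos":[10,50,110],"spin":0,"claw":0.1},{"delta_pos":[20,90,150],"spin":0,"claw":0.1},{"delta_pos":[30,130,180],"spin":0,"claw":0.1},{"delta_pos":[30,160,190],"spin":0,"claw":0.1},{"delta_pos":[30,190,190],"spin":0,"claw":0.1}]';python3 -c "
from h import *
np.set_printoptions(precision=4,suppress=True,linewidth=160)
a=eyes.grab_frame('scene');b=eyes.grab_frame('top')
cv2.imwrite('pics/sc12.png',a);cv2.imwrite('pics/tp12.png',b)
m=(a.max(2)<75).astype('uint8')[120:185,395:440]; k,l,st,c=cv2.connectedComponentsWithStats(m);print(st[1:])
i=1+st[1:,4].argmax();cs,_=cv2.findContours((l==i).astype('uint8'),0,2);p=cv2.approxPolyDP(cs[0],2,True)[:,0]+[395,120]
for q in p: print(q,onz('scene',*q,.016)[:2],onz('scene',*q,.071)[:2])
# neutral grey map around the tweezers, scene: .=floor/light g=grey #=dark w=wood
def ch(x):
    mx,mn=int(x.max()),int(x.min())
    return '#' if mx<75 else ('o' if mx-mn>45 else ('g' if mx<165 else '.'))
for v in range(128,182): print(v,''.join(ch(a[v,u]) for u in range(396,450)))
"
```

```text
clock: 24.1
position: [0.3478, -0.2698, 0.3124]
tool_rot: [-3.134, 0.545, 2.73]
force: [1.0, 0.8, -2.1]
grip_width: 0.0771
[[ 10   3  15  10  91]
 [ 32   5  13  22 141]
 [  7  25  27  36 407]]
[416 145] [ 0.4577 -0.4172] [ 0.4418 -0.3753]
[411 158] [ 0.4427 -0.3625] [ 0.4275 -0.3231]
[402 164] [ 0.453  -0.3252] [ 0.4373 -0.2874]
[413 180] [ 0.3927 -0.294 ] [ 0.3798 -0.2575]
[428 173] [ 0.3692 -0.3449] [ 0.3573 -0.3062]
[422 161] [ 0.4085 -0.3735] [ 0.3948 -0.3336]
[418 169] [ 0.4023 -0.3391] [ 0.3889 -0.3007]
[414 165] [ 0.4205 -0.3448] [ 0.4063 -0.3061]
[419 149] [ 0.4413 -0.409 ] [ 0.4261 -0.3675]
128 ........g####ggggggg####g..ggg...ggggg################
129 .........g##############ggggggg.gggg###############gg#
130 gggggggggg##############gggoogggg##################oo#
131 ggggggggg##############gg..ooogg#############g#####ooo
132 oooooooooo###gggggoooogg...ooog#####################gg
133 ooooooooooooooooooooooog...go.g#######################
134 oooooooooooooooooooooooggggg..g#####################gg
135 ooooooooooooooooooooooogg......g##################gooo
136 ooooooooooooooooo
[... 1992 characters left out ...]
.....g###################g###g..........ggg..gooooo
171 ........gg#######################g........gggg..gooooo
172 .........gg######################g........ggg..goooooo
173 ..........gg#####################g.......ggg..gooooooo
174 ...........gg######g############g........ggg..gooooooo
175 ............g#####gg##########g.........ggg..goooooooo
176 ............gg#############gg..........ggg..ggoooooooo
177 .............gg###########g...........gggg..gooooooooo
178 g.............gg########g.............ggg..goooooooooo
179 ggg............gg#####g..............ggg..ggoooooooooo
180 ggggg...........g###g................ggg..gooooooooooo
181 ggggggg..........g..................ggg..goooooooooooo
```

```bash
python3 -m jog '[{"delta_pos":[0,5,30],"spin":0,"claw":0.1},{"delta_pos":[0,5,40],"spin":0,"claw":0.1},{"delta_pos":[0,5,40],"spin":0,"claw":0.1},{"delta_pos":[0,5,40],"spin":0,"claw":0.1}]'; python3 -c "
from h import *
a=eyes.grab_frame('scene');o=cv2.imread('pics/scene0.png');p=cv2.imread('pics/sc12.png')
def cen(i,f,x0,y0,x1,y1):
    m=f(i[y0:y1,x0:x1].astype(int));v,u=np.nonzero(m);return (u.mean()+x0).round(1),(v.mean()+y0).round(1),len(u)
dark=lambda r:r.max(2)<75
red=lambda r:(r[...,2]-r[...,1])>90
for n,f,box in(('gear',dark,(258,215,286,240)),('driver',red,(335,195,375,225)),('pinktw',lambda r:(r[...,2]-r[...,1])>60,(245,355,280,385)),('bracket',dark,(400,142,432,183))):
    print(n,cen(o,f,*box),cen(p,f,*box),cen(a,f,*box))
"
```

```text
clock: 24.6
position: [0.348, -0.2633, 0.3523]
tool_rot: [-3.129, 0.543, 2.733]
force: [-1.0, 0.8, -0.4]
grip_width: 0.077
gear (np.float64(271.8), np.float64(227.8), 280) (np.float64(271.5), np.float64(228.4), 272) (np.float64(271.4), np.float64(228.2), 268)
driver (np.float64(353.9), np.float64(208.9), 126) (np.float64(357.2), np.float64(211.0), 148) (np.float64(355.9), np.float64(210.4), 173)
pinktw (np.float64(260.2), np.float64(368.9), 206) (np.float64(260.6), np.float64(369.5), 230) (np.float64(260.6), np.float64(369.5), 228)
bracket (np.float64(nan), np.float64(nan), 0) (np.float64(415.3), np.float64(165.4), 418) (np.float64(415.2), np.float64(165.4), 415)<string>:5: RuntimeWarning: Mean of empty slice.
  ret = ret.dtype.type(ret / rcount)
```

```bash
python3 -c "
from workcell import bot
print(bot.job_done())"
```

```text
the job is handed in; nothing more can be done
None
```

The bracket now stands in the tray with the tweezers clipped on it. I handed the job in at about 25 s of robot time, with no verdict reported.

**What I did:**
- The move rows cannot tilt the tool, so I leaned it back by commanding heights out of reach until it stood about 35–40° from vertical.
- I took the tweezers from the stand by the handles, squeezed fully (42 mm).
- I slid the open jaws around the web under the beam and let go.
- I took the tweezers by the yoke (39 mm) and lifted the bracket clear of the bed, with about 2–3 N of extra weight on the wrist.
- I carried it to the tray, lowered it until contact at about 3 N, released and backed away.

**Last checks:**
- **Bracket:** its foot corners in the scene camera lie flat inside the tray, in the same place in two pictures about 0.5 s apart. That check was numeric, because my 12 picture views were used up. The last viewed picture, just before setting down, showed it upright inside the tray.
- **Tweezers:** the yoke top was within about 3 px of where it should be, so any lean is small.
- **Forces:** the wrist force was within noise of zero after release.
- **Bystanders:** the gear and the pink tweezers did not move measurably. I did not re-check the scraper, caliper, bottle or jar.

**Checks that disagreed:**
- **Screwdriver:** its colour mask shifted 2–3 px between pictures. I put this down to the arm's moving shadow, because the mask's size changed too and nothing passed near it.
- **Jaw position:** camera estimates of jaw height and sideways position under the beam differed by 5–10 mm from my calculation. I went 5 mm lower for safety and the grip held.
- **Squeeze at the stand:** squeezing the handles pushed the arm sideways with about 7–9 N. It vanished once the tweezers were drawn out.

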